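# Sweep the drive plate, then mount and lock the lap wheel

## Robot

A 6-joint arm with a two-finger parallel gripper is mounted at the origin on a cart in front of the work surface, level with it; the furniture and walls round the work are solid. World frame = base frame: x ahead of the robot, y to its left, z up, the work surface at z = 0. Lengths are in m, angles in rad, forces in N, time in s.
With the tool pointing down it reaches from about 0.3 to 0.775 m from the base axis. Payload 14.6 kg.
Tool frame: the origin (TCP) lies on the centre line of the jaws, within the pads' length; the fingertips stand env.nose_length ahead of it and the grasp point (between the pads) lies 11 mm behind it (env.nose_length is the distance from the TCP to the fingertips, in m); z points along the fingers, y is the line along which they close (so a half turn about z gives the same grasp; the last joint's range is limited). The gripper opens to 94 mm and grips with 3 to 60 N. Pads are 16 mm wide; open, the fingers measure 119 mm over their backs; the gripper's body (75 mm by 177 mm) begins 78 mm behind the grasp point.
Start: joints at [1.053, 0.3, 1.521, -0, 1.321, -0.067], TCP at [0.24, 0.495, 0.213] pointing down, gripper open.
Joint ranges: [-3.03, 3.03], [-0.79, 2.21], [0.23, 2.52], [-1.04, 4.18], [0, 3.07], [-2.55, 2.55]. Speed limits (rad/s): [2.22, 2.22, 2.57, 3.14, 3.14, 3.14].

## Interface

Orientations are given as a 3x3 rotation matrix whose columns are the frame's x, y, z axes.
In Python, from cell import env gives the robot as it stands.
- The arm moves only by the shell command python3 shift.py 'ROWS' [FORCE]. ROWS is rows parted by semicolons, their numbers by spaces, 1 to 20 of them, each of 7 numbers: the opening from 0.0 (shut) to 1.0 (fully open), then dx, dy, dz in m, then a rotation vector rx, ry, rz in rad; each row shifts and turns the commanded pose from where the row before left it, along the tool's axes as they then stand; what a row does not reach is not made up. A row lasts 1/12 s, in which the tool goes at most 0.0417 m and 0.125 rad, less where a joint would pass 70% of its speed; a pose out of reach is approached as far as the arm can. The fingers move at their own pace and stop on an object; FORCE is the grip in N (left out, the last holds). Time passes only in rows, so rows that do not move let the fingers close. It prints the time, the measured TCP pose, the force, the opening and the grip force at its end.
- env.observe(): the state, without advancing time (a new reading comes with each control period).
- env.get_image(name): name is "scene" or "top"; returns a dict with "img" (384x512x3 uint8, red, green, blue), "fx", "fy", "cx", "cy" (pixels), "cam_to_world" (4x4, takes a point from camera to world coordinates). Camera axes: x right, y up, looking along -z (the intrinsics and any distortion apply to the point x, -y, -z); pixel columns grow to the right and rows downward; lengths in m; the calibration is good to about 2 mm. A picture is of the moment at which its call begins. There is no depth.
- env.job_done(): hands the job in; it is judged then, once.
The state is a dict: "t": time; "q": joint angles; "qd": joint speeds; "effort": joint torques, N m; "position": TCP position; "eef_rot": TCP orientation; "contact_force": force on the tool from outside, world axes, zero at the start; "torque": the same for the moment, N m; "gripper_width": opening from 0.0 (shut) to 1.0 (fully open); "gripper_force": force on a finger pad.
Only numpy, scipy, OpenCV 4.12 (cv2) and the standard library are available. Lean on these libraries where they do the work, as an engineer would, in place of code of your own. Each camera call takes 0.05 s, during which the arm holds its last target. There are 200 camera calls.

## Task

Get the lapping machine ready: with the scraper block, sweep all the ceramic chips off the steel drive plate (do not touch the sharp chips with the fingers), and put the scraper back down on the worktop. Then draw the lap wheel off the sloping rack and slide it down the machine's spindle, slots over the cross pin, keeping hold of it until it sits flat on the plate; without forcing it, give it about a quarter turn so that the pin locks it, and let go. Leave the glassware and other things on the bench where they are.

Things in the scene. Friction and masses are not known exactly. Their poses are not given: they have to be found in the camera images.
- lapper: White bench lapping machine, fixed: housing 50 mm high, x -0.122 (control panel) to 0.098 and y -0.1 to 0.1 in its own frame. Origin on the spindle axis at worktop level, z up. On it a round dark steel drive plate; round that a drip gutter 26 mm wide, floor 20 mm below the plate's top, with an outer rim 173 mm across, 4 mm lower than the plate's top.
- lapper_seat (a point): Centre of the drive plate's flat top, on the spindle axis, 70 mm above the worktop, axes as lapper. The plate is 112 mm in diameter. From here rises a fixed steel spindle 16 mm in diameter, its top 55 mm above the plate; the last 8 mm taper to 9 mm. Nothing here turns.
- lapper_pin (a point): Middle of the brass cross pin through the spindle, 44 mm above the plate: 5 mm thick, along the machine's own x axis, reaching 14 mm to either side of the spindle axis.
- wheel: Lap wheel, aluminium, 0.18 to 0.29 kg: disc 96 mm in diameter, 10 mm thick, green abrasive band on top; hub in the middle, its top 40 mm above the disc's underside. Origin at the centre of the underside, z along the bore to the hub's top. Bore 18.8 mm, with a slot 9.2 mm wide to both sides along the wheel's own x, through the whole height, which lets the cross pin pass.
- wheel_hub (a point): On the wheel's axis, 32 mm above its underside: where to grip. The hub is round, 40 mm in diameter, with two flats 34 mm apart that face the wheel's own +y and -y, 21 mm wide. With the wheel seated on the plate the hub's top is 1.5 mm under the cross pin, so that it can be turned either way by hand and the pin then locks it down.
- rack: Fixed aluminium rack 125 x 112 mm, origin under its centre. Its face slopes 35 degrees, looking up and to the rack's own -x. At the start the wheel lies on the face, the rack's peg through its bore, so the wheel's z leans 35 degrees from vertical towards the rack's -x and its y is the rack's y.
- rack_peg (a point): Foot of the rack's white peg, at the centre of the sloping face, 55 mm above the worktop. The peg is 14 mm in diameter and stands out 50 mm square to the face; the wheel must be drawn off along it.
- scraper: Scraper block, 0.06 to 0.13 kg, standing on its rubber blade on the worktop. Origin at the centre of its underside, z up. Foot 30 mm thick (own x), 56 mm wide (own y), 16 mm high; on it an orange grip 18 mm thick (x), 42 mm wide (y), its top 64 mm up. It sweeps along its own x.
- chip1: White zirconia ceramic chip, about 16 x 12 x 8 mm, 12 g, at the start lying loose on the drive plate, between 28 and 48 mm from the spindle axis. Origin at the centre of its underside.
- chip2: White zirconia ceramic chip, about 16 x 12 x 8 mm, 12 g, at the start lying loose on the drive plate, between 28 and 48 mm from the spindle axis. Origin at the centre of its underside.
- chip3: White zirconia ceramic chip, about 16 x 12 x 8 mm, 12 g, at the start lying loose on the drive plate, between 28 and 48 mm from the spindle axis. Origin at the centre of its underside.
- flask: Bystander: conical glass flask, 64 mm wide at the foot, 98 mm tall, standing loose on the worktop; origin at the centre of its underside.
- beaker: Bystander: glass beaker, 58 mm wide, 83 mm tall, standing loose on the worktop; origin at the centre of its underside.
- vial: Bystander: glass vial of capillaries, 25 mm wide, 88 mm tall, standing loose on the worktop; origin at the centre of its underside.
- glue: Bystander: white bottle with a red cap, 36 mm wide, 75 mm tall, standing loose on the worktop; origin at the centre of its underside.
- dish: Bystander: flat clear petri dish, 61 mm wide, 14 mm high, standing loose on the worktop; origin at the centre of its underside.
- tape: Bystander: roll of yellow tape lying flat, 62 mm wide, 19 mm high, standing loose on the worktop; origin at the centre of its underside.

How it is judged:
On the way, in this order (a step that is already met when the one before it is completed fails the run):
1. all three chips are off the drive plate, the wheel still on its rack (z of each of chip1, chip2, chip3 in the frame of lapper_seat below -0.006 m and distance of wheel from where it was at the start of the episode below 0.03 m), for 0.2 s.
2. the scraper stands or lies on the worktop, let go, the wheel still on its rack (height (world z) of scraper below 0.03 m and contact force between the fingers and scraper below 0.1 N and linear speed of scraper below 0.03 m/s and distance of wheel from where it was at the start of the episode below 0.03 m), for 0.1 s.
3. the wheel sits flat on the drive plate round the spindle, still held in the fingers, the cross pin still over its slots (not yet turned) (horizontal distance between wheel and lapper_seat below 0.003 m and z of wheel in the frame of lapper_seat between -0.003 and 0.0025 m and angle between wheel's own z axis and vertical below 0.04 rad and contact force between the fingers and wheel above 0.5 N and angle between the x axis of wheel and the x axis of lapper, either way round below 0.6 rad), for 0.1 s.
At the end, for the whole second after the job is handed in: Wheel flat on the drive plate (within 2.5 mm in height, 3 mm of the spindle axis, 0.04 rad), its slots at least 0.95 rad off the cross pin, let go, at rest; every chip more than 6 mm below the plate's top; scraper at rest on the worktop (origin under 30 mm), clear of the machine (horizontal distance between wheel and lapper_seat below 0.003 m and z of wheel in the frame of lapper_seat between -0.003 and 0.0025 m and angle between wheel's own z axis and vertical below 0.04 rad and angle between the x axis of wheel and the x axis of lapper, either way round above 0.95 rad and linear speed of each of wheel, scraper below 0.02 m/s and contact force between the fingers and wheel below 0.1 N and z of each of chip1, chip2, chip3 in the frame of lapper_seat below -0.006 m and height (world z) of scraper below 0.03 m and contact force between scraper and lapper below 0.1 N); the robot touches nothing.
It fails at once if the fingers touch a chip (more than 1 N) (contact force between the fingers and chip1 above 1 N or contact force between the fingers and chip2 above 1 N or contact force between the fingers and chip3 above 1 N).
It fails at once if the wheel is pressed on a chip (more than 2 N) (contact force between wheel and chip1 above 2 N or contact force between wheel and chip2 above 2 N or contact force between wheel and chip3 above 2 N).
It fails at once if the wheel is forced against the machine (more than 60 N) (contact force between wheel and lapper above 60 N).
It fails at once if the glassware or another bystander is moved more than 25 mm or tipped more than 0.4 rad (distance of any of flask, beaker, vial, glue, dish, tape from where it was at the start of the episode above 0.025 m or angle between any of flask, beaker, vial, glue, dish, tape's own z axis and vertical above 0.4 rad).
It also fails if it takes over 72 s, if anything falls off the work surface, if the arm or the gripper's body presses on something with over 40 N, if the wrist force passes 120 N, or if a joint passes its speed limit or range.

## Working session

There is one attempt and no reset: what is moved stays moved. The work goes in short steps, Python scripts to look and compute and a shell command to move; the robot and the scene stay as the last step left them, time stands still between calls to the robot, and variables do not carry over. Pictures are saved under pics/ and viewed, at most 10 in all, crops included, and the job is handed in when it is done.

```bash
ls; mkdir -p pics; python3 - <<'E'
from cell import env
import cv2
print(env.nose_length, env.observe())
for n in("scene","top"):
    d=env.get_image(n); cv2.imwrite(f"pics/{n}0.png",cv2.cvtColor(d["img"],cv2.COLOR_RGB2BGR))
    print(n,{k:d[k] for k in d if k!="img"})
E
```

```text
cell.py
pics
shift.py
0.008 {'t': 0.0, 'q': array([ 1.05339650e+00,  3.00460463e-01,  1.52157163e+00, -7.82723080e-06,
        1.32072529e+00, -6.65885822e-02]), 'qd': array([ 0.00101027, -0.00189007, -0.00066802,  0.00106991, -0.00047647,
       -0.00043424]), 'effort': array([ 1.52254630e-03, -5.31798720e+01, -3.52737129e+01,  7.09382258e-02,
        2.43862916e-02, -9.44569138e-05]), 'position': array([0.23950427, 0.49482867, 0.21289617]), 'eef_rot': array([[-9.00094768e-01,  4.35693797e-01, -5.69510411e-04],
       [ 4.35694163e-01,  9.00094197e-01, -1.01602832e-03],
       [ 6.99357792e-05, -1.16265414e-03, -9.99999322e-01]]), 'contact_force': array([-0.96044976, -0.30420187,  0.25946209]), 'torque': array([ 0.03173612,  0.03764089, -0.05203915]), 'gripper_force': 0.0, 'gripper_width': 1.003266546280159}
scene {'fx': 349.0558214013904, 'fy': 349.0558214013904, 'cx': 249.06817951081433, 'cy': 196.73944137231425, 'cam_to_world': array([[ 0.73944768,  0.36806481, -0.56368912, -0.00486571],
       [-0.67303933,  0.42324566, -0.60653208, -0.5806252 ],
       [ 0.01533586,  0.82788369,  0.56069011,  0.63559872],
       [ 0.        ,  0.        ,  0.        ,  1.        ]])}
top {'fx': 347.7957232705209, 'fy': 347.7957232705209, 'cx': 257.17300153666474, 'cy': 190.20834185018285, 'cam_to_world': array([[-1.16373584e-02,  9.81953353e-01, -1.88764892e-01,
         3.38049600e-01],
       [-9.99931658e-01, -1.16393072e-02,  1.09822499e-03,
         1.15575898e-02],
       [-1.11868687e-03,  1.88764772e-01,  9.82021695e-01,
         1.26249907e+00],
       [ 0.00000000e+00,  0.00000000e+00,  0.00000000e+00,
         1.00000000e+00]])}
```
View pics/scene0.png

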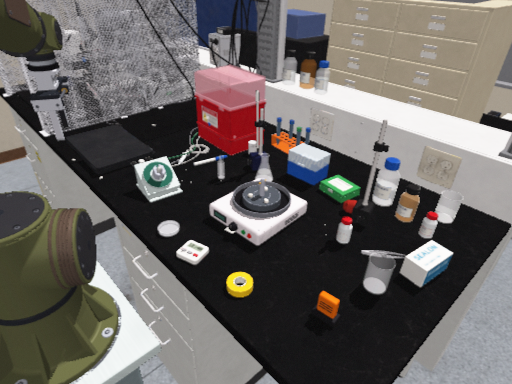

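View pics/top0.png

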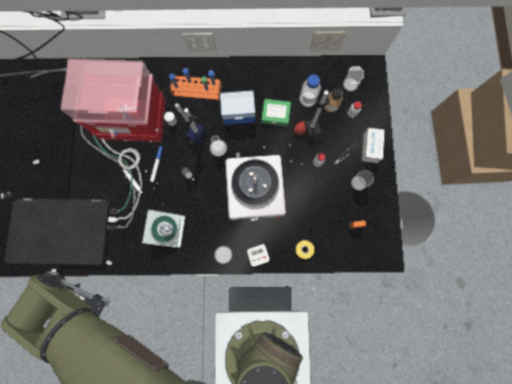

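The scene view shows the lapper at about (260,210), the rack with the green wheel at (157,173), the scraper at (328,304), the tape at (239,285) and the beaker at (378,272). The top view shows the lapper at (255,187), the rack at (163,229) and the scraper at (357,225). Next I'll make enlarged crops.

```bash
python3 - <<'E'
import cv2,numpy as np
s=cv2.imread("pics/scene0.png");t=cv2.imread("pics/top0.png")
def c(im,u,v,w,h,k): 
    o=cv2.resize(im[v:v+h,u:u+w],None,fx=k,fy=k,interpolation=cv2.INTER_CUBIC); return o
# scene lapper 100x75 x4 ; top lapper 100x75 x4 ; rack
a=c(s,208,170,100,75,4); b=c(t,205,147,100,75,4)
d=c(s,120,145,80,60,5); e=c(t,125,200,80,60,5)
cv2.imwrite("pics/m1.png",np.vstack([np.hstack([a,b]),np.hstack([d,e])]))
E
```

View pics/m1.png

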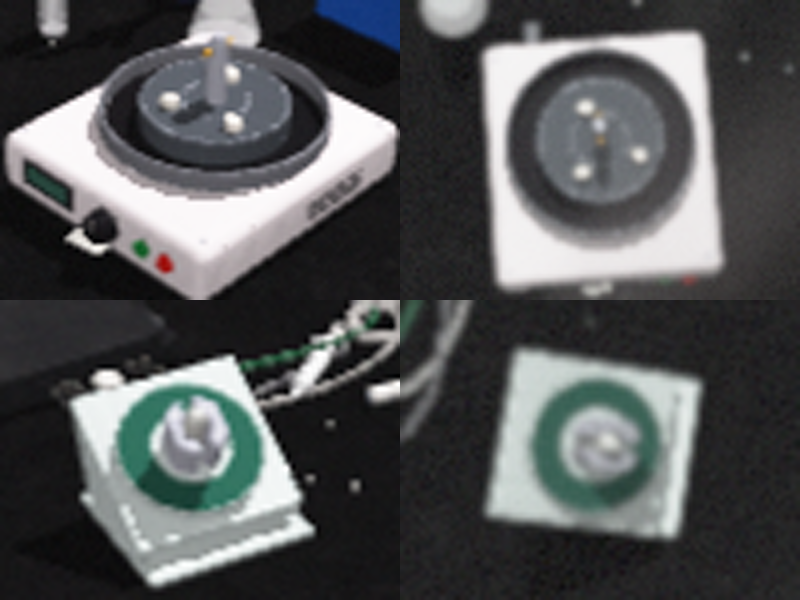

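The crops show the chips in the scene view at about (250.5,195), (266,188.7) and (266.2,200.5), and in the top view at (251.2,173.7), (250.7,190) and (265,185.7). The rack's low edge faces world -y, and the slots run up and down the slope. The lapper's control panel faces the robot.

```bash
cat > h.py <<'E'
import cv2,numpy as np
from cell import env
def grab(n,save=None):
    d=env.get_image(n)
    if save: cv2.imwrite(f"pics/{save}.png",cv2.cvtColor(d["img"],cv2.COLOR_RGB2BGR))
    return d
def ray(d,p):
    T=d["cam_to_world"]; v=np.array([(p[0]-d["cx"])/d["fx"],-(p[1]-d["cy"])/d["fy"],-1.])
    v=T[:3,:3]@v; return T[:3,3],v/np.linalg.norm(v)
def onz(d,p,z):
    o,v=ray(d,p); return o+v*(z-o[2])/v[2]
def tri(d1,p1,d2,p2):
    (a,u),(b,v)=ray(d1,p1),ray(d2,p2)
    s,t=np.linalg.lstsq(np.stack([u,-v],1),b-a,rcond=None)[0]
    return (a+u*s+b+v*t)/2, np.linalg.norm(a+u*s-b-v*t)
def proj(d,P):
    T=d["cam_to_world"]; c=T[:3,:3].T@(np.asarray(P)-T[:3,3])
    return np.array([d["cx"]-d["fx"]*c[0]/c[2], d["cy"]+d["fy"]*c[1]/c[2]])
def hsv(d): return cv2.cvtColor(d["img"],cv2.COLOR_RGB2HSV)
def mask(d,lo,hi,box):
    m=cv2.inRange(hsv(d),lo,hi); o=np.zeros_like(m); u,v,w,h=box; o[v:v+h,u:u+w]=m[v:v+h,u:u+w]; return o
def blobs(m,amin=3):
    n,l,s,c=cv2.connectedComponentsWithStats(m); return [(c[i].round(2),s[i]) for i in range(1,n) if s[i,4]>=amin]
E
python3 - <<'E'
from h import *
np.set_printoptions(precision=4,suppress=True)
S,T=grab("scene"),grab("top")
def ell(m):
    c=max(cv2.findContours(m,cv2.RETR_EXTERNAL,cv2.CHAIN_APPROX_NONE)[0],key=cv2.contourArea)
    return cv2.fitEllipse(cv2.convexHull(c)),c
# wheel band
g=[((60,60,30),(95,255,200))]
es,_=ell(mask(S,*g[0],(130,155,50,50)));et,_=ell(mask(T,*g[0],(148,210,32,40)))
print("wheel",es,et,tri(S,es[0],T,et[0]))
# chips
for d,b in((S,(240,180,40,28)),(T,(240,165,35,35))):
    print("white",blobs(mask(d,(0,0,165),(180,60,255),b)))
    print("brass",blobs(mask(d,(8,110,90),(35,255,255),b if d is T else (245,175,40,20)),1))
# orange
m1=mask(S,(3,150,120),(22,255,255),(305,280,50,45));m2=mask(T,(3,150,100),(22,255,255),(340,212,35,28))
for m in(m1,m2):
    print("orange",blobs(m),cv2.minAreaRect(np.argwhere(m)[:,::-1].astype(np.float32)))
# housing in top
m=mask(T,(0,0,150),(180,40,255),(215,145,80,85))
c=max(cv2.findContours(m,cv2.RETR_EXTERNAL,cv2.CHAIN_APPROX_NONE)[0],key=cv2.contourArea)
r=cv2.minAreaRect(c);print("house",r);q=cv2.approxPolyDP(cv2.convexHull(c),4,True)[:,0];print([onz(T,p,.05)[:2] for p in q],q.tolist())
m=mask(T,(0,0,110),(180,60,255),(140,205,52,50))
c=max(cv2.findContours(m,cv2.RETR_EXTERNAL,cv2.CHAIN_APPROX_NONE)[0],key=cv2.contourArea)
print("rack",cv2.minAreaRect(c),cv2.approxPolyDP(cv2.convexHull(c),3,True)[:,0].tolist())
def c(d,u,v,w,h,k): return cv2.resize(d["img"][v:v+h,u:u+w],None,fx=k,fy=k,interpolation=cv2.INTER_CUBIC)[...,::-1]
cv2.imwrite("pics/m2.png",np.vstack([np.hstack([c(S,238,175,50,37,8),c(T,230,165,50,37,8)]),np.hstack([c(S,300,280,50,37,8),c(T,335,206,50,37,8)])]))
E
```

```text
wheel ((157.47793579101562, 174.13040161132812), (24.232772827148438, 28.97209930419922), 105.76847839355469) ((163.6969451904297, 228.6397247314453), (24.115867614746094, 25.07448387145996), 20.316171646118164) (array([0.4386, 0.3341, 0.059 ]), np.float64(0.0010860611594353284))
white [(array([256.1, 180.2]), array([253, 180,   8,   2,  10], dtype=int32)), (array([268.67, 180.33]), array([266, 180,   6,   2,   9], dtype=int32)), (array([265.5 , 187.79]), array([264, 186,   4,   5,  14], dtype=int32)), (array([250.07, 194.4 ]), array([248, 193,   5,   4,  15], dtype=int32)), (array([265.84, 200.  ]), array([264, 198,   5,   5,  19], dtype=int32))]
brass [(array([259.5, 182.5]), array([259, 182,   2,   2,   4], dtype=int32))]
white [(array([273., 166.]), array([271, 165,   4,   4,  10], dtype=int32)), (array([250.85, 173.23]), array([249, 172,   5,   4,  13], dtype=int32)), (array([254.43, 177.71]), array([254, 176,   2,   4,   7], dtype=int32)), (array([264.36, 185.09]), array([263, 184,   4,   3,  11], dtype=int32)), (array([250.18, 189.18]), array([249, 188,   4,   4,  11], dtype=int32))]
brass []
orange [(array([328.09, 303.6 ]), array([317, 291,  23,  27, 380], dtype=int32))] ((327.5615234375, 303.8923034667969), (24.68290901184082, 19.845556259155273), 29.744882583618164)
orange [(array([358.37, 223.6 ]), array([351, 220,  15,   8,  89], dtype=int32))] ((358.010009765625, 223.56997680664062), (6.222539901733398, 14.566399574279785), 81.8698959350586)
house ((255.1917266845703, 187.41262817382812), (64.79019927978516, 56.77460861206055), 86.53176879882812)
[array([ 0.7   , -0.0667]), array([ 0.4921, -0.0865]), array([0.4653, 0.026 ]), array([0.4733, 0.1029]), array([0.6835, 0.1215])] [[278, 155], [285, 212], [253, 220], [231, 218], [226, 160]]
rack ((163.5135040283203, 228.91891479492188), (38.798160552978516, 34.19498825073242), 9.462321281433105) [[148, 210], [184, 216], [179, 247], [142, 242]]
```

View pics/m2.png

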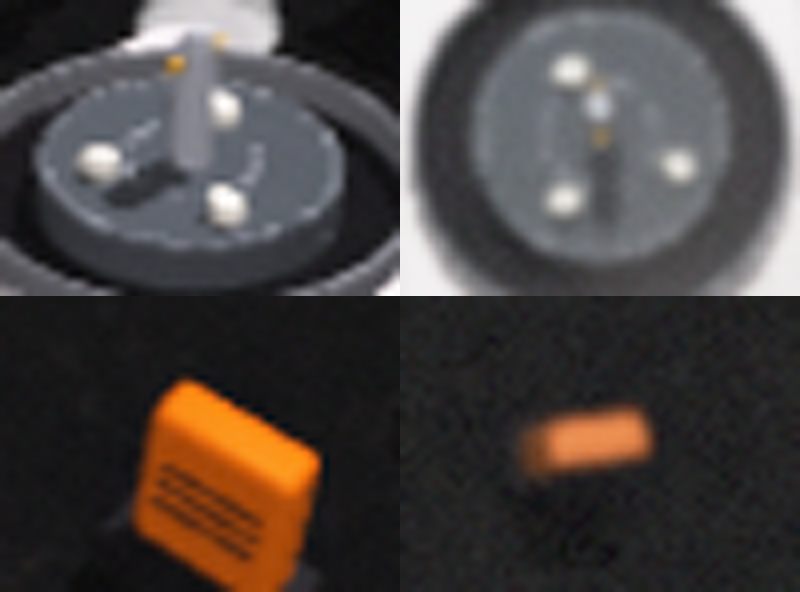

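The enlarged view shows the pin ends in the scene view at about (259.7,182.6) and (265.1,179.7), and in the top view at (254.7,181.8) and (254.2,174.8). The plate centre is at about (254.7,181.6) in the top view. The centre of the scraper's top face is at (359.2,223.3) in the top view and (329.4,297.1) in the scene view.

```bash
python3 - <<'E'
from h import *
np.set_printoptions(precision=4,suppress=True)
S,T=grab("scene"),grab("top")
for n,a,b in [("pin-",(259.7,182.6),(254.7,181.8)),("pin+",(265.06,179.7),(254.2,174.8)),("plate",(261.4,194.5),(254.7,181.6)),
 ("chipA",(250.2,194.6),(250.5,189.5)),("chipB",(265.6,188),(251,173.4)),("chipC",(266,200.2),(264.6,185.3)),("scraper",(329.4,297.1),(359.2,223.25))]:
    P,e=tri(S,a,T,b); print(n,P,e)
print("plate top z.07",onz(T,(254.7,181.6),.07),"scene",onz(S,(261.4,194.5),.07))
f=lambda x,y:(335+(x-400)/8-.4375,206+(y-296)/8-.4375)
P=np.array([onz(T,f(*p),.064)[:2] for p in((545,417),(637,407),(652,460),(555,470))]);print(P,P.mean(0))
print("rack",[onz(T,p,z) for p,z in(((148,210),.1),((184,216),.02),((179,247),.02),((142,242),.1))])
# housing edges at z=.05: left/right/top edge line fits
m=mask(T,(0,0,150),(180,40,255),(215,145,80,85)); 
L=[];R=[]
for v in range(165,210): 
    c=np.where(m[v,215:300])[0]+215; L.append(onz(T,(c[0]-.5,v),.05)[:2]); R.append(onz(T,(c[-1]+.5,v),.05)[:2])
U=[]
for u in range(232,275):
    r=np.where(m[:,u])[0]; U.append(onz(T,(u,r[0]-.5),.05)[:2])
for nm,A in(("L",L),("R",R),("U",U)):
    x0=cv2.fitLine(np.array(A,np.float32),cv2.DIST_HUBER,0,.01,.01).ravel(); print(nm,x0,np.degrees(np.arctan2(x0[1],x0[0])))
E
```

```text
pin- [0.589  0.0174 0.114 ] 0.0029730031667652454
pin+ [0.613  0.0192 0.1133] 0.001752873342123817
plate [0.5992 0.0179 0.0688] 0.001965532906063166
chipA [0.5696 0.0333 0.0738] 0.0005945890492636519
chipB [0.6281 0.0304 0.0731] 0.0025092343141121256
chipC [ 0.5844 -0.0164  0.0732] 0.001420067281658345
scraper [ 0.4491 -0.3415  0.0601] 0.0011911867148890845
plate top z.07 [0.5981 0.0185 0.07  ] scene [0.5988 0.0162 0.07  ]
[[ 0.4575 -0.318 ]
 [ 0.4613 -0.358 ]
 [ 0.4384 -0.3628]
 [ 0.4346 -0.3209]] [ 0.4479 -0.3399]
rack [array([0.498 , 0.3787, 0.1   ]), array([0.4858, 0.2738, 0.02  ]), array([0.3761, 0.2883, 0.02  ]), array([0.3915, 0.3935, 0.1   ])]
L [0.9979 0.0645 0.6088 0.12  ] 3.6983557
R [ 0.9984  0.056   0.5708 -0.0822] 3.2125714
U [ 0.0603 -0.9982  0.6976  0.0111] -86.54369
```

Measured positions:
- Spindle axis: about (0.5995, 0.0185), lapper yaw 0.06.
- Scraper: (0.448, -0.340), yaw 0.092.

Chips A and C can be taken in one pass on one side of the spindle, and chip B in a second pass on the other side. I'll move to the scraper first.

```bash
cat >> h.py <<'E'
np.set_printoptions(precision=4,suppress=True)
from scipy.spatial.transform import Rotation as Ro
def down(yaw): # tool-down, tool y at yaw
    y=np.array([np.cos(yaw),np.sin(yaw),0]); z=np.array([0,0,-1.]); return np.stack([np.cross(y,z),y,z],1)
def delta(P,R=None):
    o=env.observe(); M=o["eef_rot"]
    print("t",o["t"],"pos",o["position"],"yaw_y",np.arctan2(M[1,1],M[0,1]),"q",o["q"])
    print("d tool",M.T@(np.asarray(P)-o["position"]), "rotvec",None if R is None else Ro.from_matrix(M.T@R).as_rotvec())
E
R="1 -.023 -.0275 .0021 0 0 0"; true
python3 shift.py '1 -.023 -.0275 .0021 0 0 0;1 -.023 -.0275 .0021 0 0 0;1 -.023 -.0275 .0021 0 0 0;1 -.023 -.0275 .0021 0 0 0;1 -.023 -.0275 .0021 0 0 0;1 -.023 -.0275 .0021 0 0 0;1 -.023 -.0275 .0021 0 0 0;1 -.023 -.0275 .0021 0 0 0;1 -.023 -.0275 .0021 0 0 0;1 -.023 -.0275 .0021 0 0 0;1 -.023 -.0275 .0021 0 0 0;1 -.023 -.0275 .0021 0 0 0;1 -.023 -.0275 .0021 0 0 0;1 -.023 -.0275 .0021 0 0 0;1 -.023 -.0275 .0021 0 0 0;1 -.023 -.0275 .0021 0 0 0;1 -.023 -.0275 .0021 0 0 0;1 -.023 -.0275 .0021 0 0 0;1 -.023 -.0275 .0021 0 0 0;1 -.023 -.0275 .0021 0 0 0' 30
python3 shift.py '1 0 0 0 0 0 .114;1 0 0 0 0 0 .114;1 0 0 0 0 0 .114;1 0 0 0 0 0 .114;1 0 0 0 0 0 .114;1 0 0 0 0 0 .114;1 0 0 0 0 0 .114;1 0 0 0 0 0 .114;1 0 0 0 0 0 .114;1 0 0 0 0 0 0;1 0 0 0 0 0 0'
python3 -c "
from h import *
delta([.448,-.3405,.034],down(.092))"
```

```text
t: 1.97
position: [0.414, -0.2024, 0.1714]
eef_rot: [[-0.9, 0.436, 0.0], [0.436, 0.9, -0.0], [-0.0, -0.0, -1.0]]
contact_force: [0.2, -0.0, 0.2]
gripper_width: 1.0
gripper_force: 0.0
t: 2.88
position: [0.414, -0.2004, 0.1714]
eef_rot: [[-0.097, 0.995, -0.0], [0.995, 0.097, 0.0], [0.0, -0.0, -1.0]]
contact_force: [-1.0, 0.0, 0.4]
gripper_width: 0.997
gripper_force: 0.0
t 2.8833 pos [ 0.414  -0.2004  0.1714] yaw_y 0.09760562754373889 q [-0.5305  0.1412  1.8174 -0.      1.183  -0.6281]
d tool [-0.1427  0.0202  0.1374] rotvec [-0.     -0.      0.0056]
```

```bash
python3 shift.py '1 -.0238 .00337 0 0 0 0;1 -.0238 .00337 0 0 0 0;1 -.0238 .00337 0 0 0 0;1 -.0238 .00337 .01 0 0 0;1 -.0238 .00337 .01 0 0 0;1 -.0238 .00337 .01 0 0 0;1 0 0 .025 0 0 0;1 0 0 .025 0 0 0;1 0 0 .02 0 0 0;1 0 0 .015 0 0 0;1 0 0 .012 0 0 0;1 0 0 .01 0 0 0;1 0 0 0 0 0 0;1 0 0 0 0 0 0'
python3 - <<'E'
from h import *
delta([.448,-.3405,.034],down(.092))
S,T=grab("scene"),grab("top")
c=lambda d,u,v:cv2.resize(d["img"][v:v+50,u:u+66],None,fx=6,fy=6,interpolation=cv2.INTER_CUBIC)[...,::-1]
cv2.imwrite("pics/m3.png",np.hstack([c(S,296,270),c(T,326,196)]))
E
```

```text
t: 4.05
position: [0.4477, -0.3407, 0.0346]
eef_rot: [[-0.095, 0.995, -0.0], [0.995, 0.095, 0.0], [0.0, -0.0, -1.0]]
contact_force: [-0.1, 0.2, 0.7]
gripper_width: 1.003
gripper_force: 0.0
t 4.05 pos [ 0.4477 -0.3407  0.0346] yaw_y 0.0951619793179724 q [-0.7157  0.5367  1.64   -0.      0.9649 -0.8108]
d tool [0.0002 0.0003 0.0006] rotvec [-0.     -0.      0.0032]
```

View pics/m3.png

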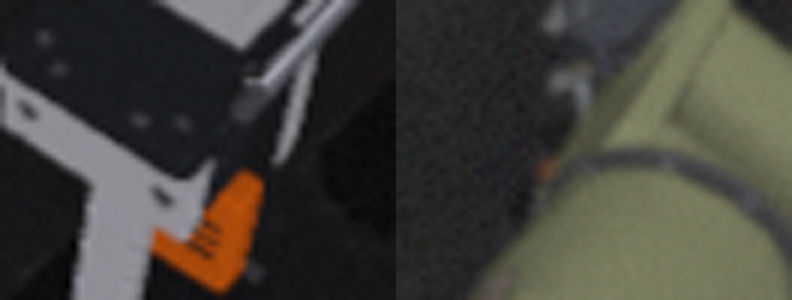

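The picture shows the two fingers straddling the orange grip (near 205,230 in the left half). Now I'll close and lift.

```bash
python3 shift.py '0 0 0 0 0 0 0;0 0 0 0 0 0 0;0 0 0 0 0 0 0;0 0 0 0 0 0 0;0 0 0 0 0 0 0;0 0 0 0 0 0 0;0 0 0 0 0 0 0;0 0 0 0 0 0 0;0 0 0 0 0 0 0;0 0 0 -.01 0 0 0;0 0 0 -.02 0 0 0;0 0 0 -.035 0 0 0;0 0 0 -.035 0 0 0;0 0 0 -.035 0 0 0;0 0 0 -.03 0 0 0;0 0 0 0 0 0 0;0 0 0 0 0 0 0' 30
python3 - <<'E'
from h import *
delta([.5414,.0612,.2],down(-1.222))
E
```

```text
t: 5.57
position: [0.4479, -0.341, 0.2016]
eef_rot: [[-0.094, 0.996, 0.003], [0.996, 0.094, -0.002], [-0.003, 0.002, -1.0]]
contact_force: [0.2, -0.8, -0.8]
gripper_width: 0.003
gripper_force: 0.0
t 5.5667 pos [ 0.4479 -0.341   0.2016] yaw_y 0.09402446171704115 q [-0.7157  0.3362  1.5014 -0.      1.3004 -0.8097]
d tool [0.3917 0.1308 0.0009] rotvec [0.0038 0.0006 1.316 ]
```

The gripper closed on nothing, so I'll look.

```bash
python3 - <<'E'
from h import *
S,T=grab("scene"),grab("top")
for d,b in((S,(280,250,110,90)),(T,(320,200,60,50))):
    m=mask(d,(3,150,100),(22,255,255),b); print(blobs(m))
c=lambda d,u,v:cv2.resize(d["img"][v:v+100,u:u+132],None,fx=3,fy=3,interpolation=cv2.INTER_CUBIC)[...,::-1]
cv2.imwrite("pics/m4.png",np.hstack([c(S,270,230),c(T,300,170)]))
E
```

```text
[(array([327.79, 303.89]), array([317, 290,  23,  29, 438], dtype=int32))]
[(array([357.57, 223.62]), array([351, 220,  14,   8,  81], dtype=int32))]
```

View pics/m4.png

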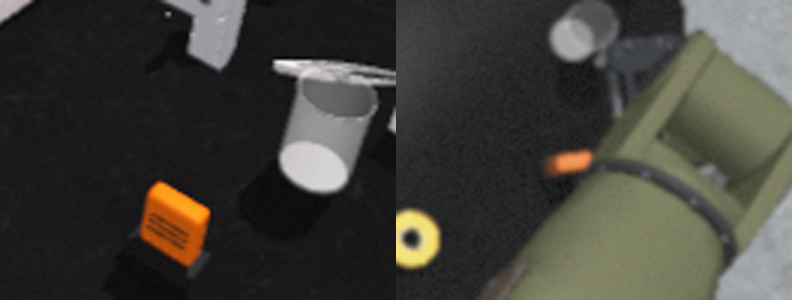

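```bash
python3 - <<'E'
from h import *
S,T=grab("scene"),grab("top")
for P in([.448,-.341,.19],[.448,-.341,.21],[.448,-.341,.26]): print(proj(S,P),proj(T,P))
print(proj(S,[.448,-.3405,.064]),proj(T,[.448,-.3405,.064]),proj(S,[.5995,.0185,.125]),proj(T,[.5995,.0185,.125]))
E
```

```text
[338.5565 250.8316] [371.2707 219.4666]
[340.2938 242.7393] [373.388  218.7665]
[344.916  221.2094] [379.043  216.8967]
[328.6576 295.8816] [359.3829 223.351 ] [261.6972 177.9512] [254.5752 177.7052]
```

```bash
python3 - <<'E'
import cv2
from h import *
a=cv2.imread("pics/scene0.png"); S=grab("scene"); T=grab("top")
c=lambda d,u,v,w,h:cv2.resize(d["img"][v:v+h,u:u+w],(400,300),interpolation=cv2.INTER_CUBIC)[...,::-1]
cv2.imwrite("pics/m5.png",np.hstack([c(S,250,140,160,120),c(T,340,150,120,90)]))
E
```

```text
(no output)
```

View pics/m5.png

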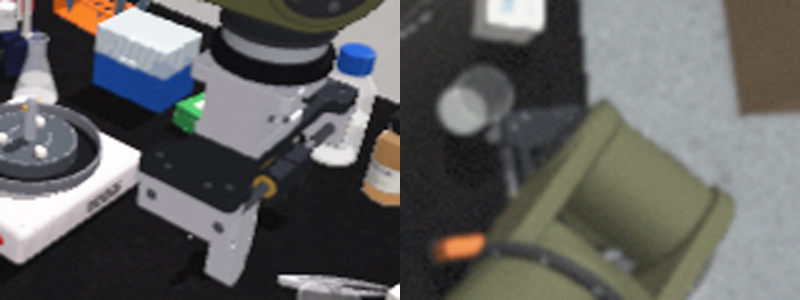

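The scraper hasn't moved, and the fingertip at about (340,254) agrees with the kinematics. The fingers were probably still closing when I lifted. I'll retry, opening first and waiting until they have closed.

```bash
python3 shift.py '1 0 0 0 0 0 0;1 0 0 0 0 0 0;1 0 0 0 0 0 0;1 0 0 0 0 0 0;1 0 0 0 0 0 0;1 0 0 0 0 0 0'; python3 shift.py '1 0 0 .02 0 0 0;1 0 0 .02 0 0 0;1 0 0 .02 0 0 0;1 0 0 .02 0 0 0;1 0 0 .02 0 0 0;1 0 0 .02 0 0 0;1 0 0 .02 0 0 0;1 0 0 .015 0 0 0;1 0 0 .012 0 0 0;1 0 0 0 0 0 0;1 0 0 0 0 0 0'
python3 shift.py '0 0 0 0 0 0 0;0 0 0 0 0 0 0;0 0 0 0 0 0 0;0 0 0 0 0 0 0;0 0 0 0 0 0 0;0 0 0 0 0 0 0;0 0 0 0 0 0 0;0 0 0 0 0 0 0;0 0 0 0 0 0 0'
python3 shift.py '0 0 0 0 0 0 0;0 0 0 0 0 0 0;0 0 0 0 0 0 0;0 0 0 0 0 0 0;0 0 0 0 0 0 0;0 0 0 0 0 0 0'
```

```text
t: 6.37
position: [0.4476, -0.3407, 0.1995]
eef_rot: [[-0.094, 0.996, 0.0], [0.996, 0.094, -0.0], [-0.0, 0.0, -1.0]]
contact_force: [0.8, 0.3, 0.3]
gripper_width: 0.393
gripper_force: 0.0
t: 7.28
position: [0.4476, -0.3407, 0.0325]
eef_rot: [[-0.094, 0.996, -0.0], [0.996, 0.094, 0.0], [0.0, -0.0, -1.0]]
contact_force: [-0.2, 0.0, 0.2]
gripper_width: 1.002
gripper_force: 0.0
t: 8.03
position: [0.4475, -0.3407, 0.0324]
eef_rot: [[-0.094, 0.996, -0.0], [0.996, 0.094, 0.0], [0.0, -0.0, -1.0]]
contact_force: [0.3, 0.2, -0.2]
gripper_width: 0.4
gripper_force: 0.0
t: 8.53
position: [0.4476, -0.3407, 0.0324]
eef_rot: [[-0.094, 0.996, -0.0], [0.996, 0.094, -0.0], [-0.0, -0.0, -1.0]]
contact_force: [0.7, -0.2, -0.7]
gripper_width: 0.187
gripper_force: 30.0
```

The grip holds at 17.6 mm. Lifting and carrying it over the plate.

```bash
python3 shift.py '0 0 0 -.02 0 0 0;0 0 0 -.034 0 0 0;0 0 0 -.034 0 0 0;0 0 0 -.034 0 0 0;0 0 0 -.034 0 0 0;0 .0327 .0109 -.015 0 0 0;0 .0327 .0109 0 0 0 0;0 .0327 .0109 0 0 0 0;0 .0327 .0109 0 0 0 0;0 .0327 .0109 0 0 0 0;0 .0327 .0109 0 0 0 0;0 .0327 .0109 0 0 0 0;0 .0327 .0109 0 0 0 0;0 .0327 .0109 0 0 0 0;0 .0327 .0109 0 0 0 0;0 .0327 .0109 0 0 0 0;0 .0327 .0109 0 0 0 0'
python3 shift.py '0 0 0 0 0 0 .12;0 0 0 0 0 0 .12;0 0 0 0 0 0 .12;0 0 0 0 0 0 .12;0 0 0 0 0 0 .12;0 0 0 0 0 0 .12;0 0 0 0 0 0 .12;0 0 0 0 0 0 .12;0 0 0 0 0 0 .12;0 0 0 0 0 0 .12;0 0 0 0 0 0 .116;0 0 0 0 0 0 0;0 0 0 0 0 0 0'
python3 - <<'E'
from h import *
delta([.5414,.0612,.1035],down(-1.222))
S,T=grab("scene"),grab("top")
c=lambda d,u,v,w,h:cv2.resize(d["img"][v:v+h,u:u+w],(400,300),interpolation=cv2.INTER_CUBIC)[...,::-1]
cv2.imwrite("pics/m6.png",np.hstack([c(S,200,130,120,90),c(T,205,147,100,75)]))
E
```

```text
t: 9.95
position: [0.541, 0.064, 0.2035]
eef_rot: [[-0.094, 0.996, 0.0], [0.996, 0.094, -0.0], [-0.0, 0.0, -1.0]]
contact_force: [0.9, 0.8, -1.3]
gripper_width: 0.191
gripper_force: 30.0
t: 11.03
position: [0.5409, 0.0622, 0.2034]
eef_rot: [[0.939, 0.345, -0.0], [0.345, -0.939, -0.0], [-0.0, -0.0, -1.0]]
contact_force: [1.0, 0.3, -1.8]
gripper_width: 0.192
gripper_force: 30.0
t 11.0333 pos [0.5409 0.0622 0.2034] yaw_y -1.2182722557579568 q [ 0.0473  0.296   1.55   -0.      1.2958  1.2656]
d tool [0.0001 0.0012 0.0999] rotvec [-0.0001  0.0002  0.0037]
```

View pics/m6.png

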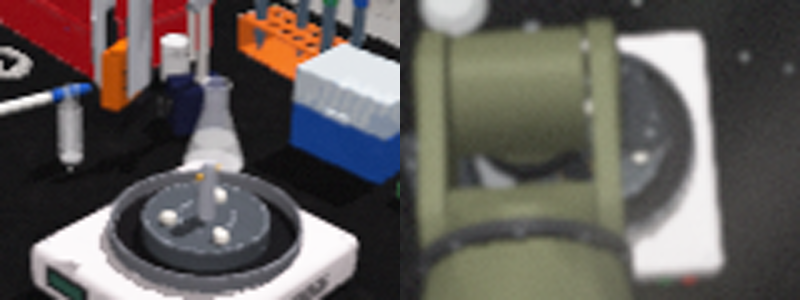

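The scraper is held upright and the chips are untouched at scene-crop (168,217), (218,196) and (220,235). Descending and making sweep 1.

```bash
python3 shift.py '0 0 0 .025 0 0 0;0 0 0 .025 0 0 0;0 0 0 .02 0 0 0;0 0 0 .015 0 0 0;0 0 0 .01 0 0 0;0 0 0 .005 0 0 0;0 0 0 0 0 0 0;0 0 0 0 0 0 0'
python3 shift.py '0 0 .008 0 0 0 0;0 0 .008 0 0 0 0;0 0 .008 0 0 0 0;0 0 .008 0 0 0 0;0 0 .008 0 0 0 0;0 0 .008 0 0 0 0;0 0 .008 0 0 0 0;0 0 .008 0 0 0 0;0 0 .008 0 0 0 0;0 0 .008 0 0 0 0;0 0 .008 0 0 0 0;0 0 .008 0 0 0 0;0 0 .008 0 0 0 0;0 0 .004 0 0 0 0;0 0 0 0 0 0 0;0 0 0 0 0 0 0'
python3 - <<'E'
from h import *
delta([.5414,.0612,.2035],down(-1.222))
E
```

```text
t: 11.8
position: [0.5413, 0.0623, 0.1041]
eef_rot: [[0.939, 0.343, 0.001], [0.343, -0.939, 0.0], [0.001, 0.0, -1.0]]
contact_force: [-0.1, -0.1, -0.7]
gripper_width: 0.192
gripper_force: 30.0
t: 13.13
position: [0.5779, -0.0393, 0.1033]
eef_rot: [[0.94, 0.342, -0.0], [0.342, -0.94, 0.0], [-0.0, -0.0, -1.0]]
contact_force: [0.3, -0.4, -0.3]
gripper_width: 0.19
gripper_force: 30.0
t 13.1333 pos [ 0.5779 -0.0393  0.1033] yaw_y -1.2222810947362255 q [-0.1312  0.474   1.5498  0.      1.1179  1.0911]
d tool [ 0.0001 -0.1069 -0.1001] rotvec [-0.0001  0.0001 -0.0003]
```

```bash
python3 shift.py '0 0 0 -.02 0 0 0;0 0 0 -.035 0 0 0;0 0 0 -.035 0 0 0;0 .02 0 0 0 0 0;0 .03 0 0 0 0 0;0 .03 0 0 0 0 0;0 0 0 0 0 0 0;0 0 0 .03 0 0 0;0 0 0 .03 0 0 0;0 0 0 .018 0 0 0;0 0 0 .0115 0 0 0;0 0 0 0 0 0 0;0 0 0 0 0 0 0'
python3 shift.py '0 0 -.008 0 0 0 0;0 0 -.008 0 0 0 0;0 0 -.008 0 0 0 0;0 0 -.008 0 0 0 0;0 0 -.008 0 0 0 0;0 0 -.008 0 0 0 0;0 0 -.008 0 0 0 0;0 0 -.008 0 0 0 0;0 0 -.008 0 0 0 0;0 0 -.008 0 0 0 0;0 0 -.008 0 0 0 0;0 0 -.008 0 0 0 0;0 0 -.008 0 0 0 0;0 0 0 0 0 0 0;0 0 0 -.02 0 0 0;0 0 0 -.035 0 0 0;0 0 0 -.035 0 0 0;0 0 0 -.01 0 0 0'
python3 - <<'E'
from h import *
delta([.448,-.34,.2035],down(.092))
S=grab("scene","s7")
print(blobs(mask(S,(0,0,150),(180,60,255),(225,180,75,45))))
c=lambda d,u,v,w,h:cv2.resize(d["img"][v:v+h,u:u+w],(800,600),interpolation=cv2.INTER_CUBIC)[...,::-1]
cv2.imwrite("pics/m7.png",c(S,215,165,100,75))
E
```

```text
t: 14.22
position: [0.6531, -0.0117, 0.1043]
eef_rot: [[0.94, 0.342, 0.0], [0.342, -0.94, -0.0], [0.0, 0.0, -1.0]]
contact_force: [0.6, 0.5, -0.8]
gripper_width: 0.191
gripper_force: 30.0
t: 15.72
position: [0.619, 0.0858, 0.2097]
eef_rot: [[0.94, 0.342, 0.007], [0.342, -0.94, 0.001], [0.007, 0.002, -1.0]]
contact_force: [-0.0, -0.8, 0.4]
gripper_width: 0.192
gripper_force: 30.0
t 15.7167 pos [0.619  0.0858 0.2097] yaw_y -1.222119576246581 q [ 0.0792  0.4672  1.3003 -0.      1.3669  1.3013]
d tool [-0.3062  0.3418  0.0048] rotvec [ 0.0063 -0.0046 -1.3141]
[(array([255.83, 180.33]), array([253, 180,   8,   2,  12], dtype=int32)), (array([262.8, 180.4]), array([262, 180,   3,   2,   5], dtype=int32)), (array([268.73, 180.45]), array([266, 180,   6,   2,  11], dtype=int32)), (array([260.01, 213.17]), array([225, 192,  75,  33, 962], dtype=int32)), (array([275.78, 208.65]), array([272, 206,   8,   7,  37], dtype=int32))]
```

View pics/m7.png

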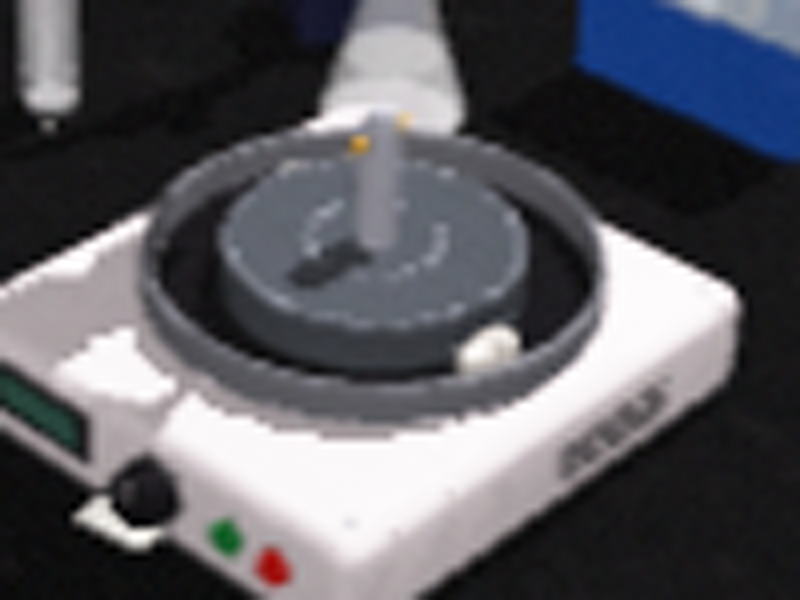

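The plate is clear: two chips lie in the gutter at crop (490,350), below the plate's top, and the third is in the far gutter at crop (290,165). Now I'll put the scraper back.

```bash
python3 shift.py '0 -.0255 .0285 0 0 0 0;0 -.0255 .0285 0 0 0 0;0 -.0255 .0285 0 0 0 0;0 -.0255 .0285 0 0 0 0;0 -.0255 .0285 0 0 0 0;0 -.0255 .0285 0 0 0 0;0 -.0255 .0285 0 0 0 0;0 -.0255 .0285 0 0 0 0;0 -.0255 .0285 .01 0 0 0;0 -.0255 .0285 .01 0 0 0;0 -.0255 .0285 .01 0 0 0;0 -.0255 .0285 .01 0 0 0;0 0 0 .035 0 0 0;0 0 0 .035 0 0 0;0 0 0 .025 0 0 0;0 0 0 .02 0 0 0;0 0 0 .01 0 0 0;0 0 0 0 0 0 0;0 0 0 0 0 0 0'
python3 - <<'E'
from h import *
delta([.448,-.34,.0330],down(-1.222))
E
```

```text
t: 17.35
position: [0.4468, -0.3401, 0.039]
eef_rot: [[0.94, 0.342, -0.0], [0.342, -0.94, 0.0], [-0.0, -0.0, -1.0]]
contact_force: [-0.4, -0.1, 0.2]
gripper_width: 0.19
gripper_force: 30.0
t 17.35 pos [ 0.4468 -0.3401  0.039 ] yaw_y -1.2219537892243535 q [-0.7158  0.5283  1.6411 -0.      0.9726  0.5061]
d tool [0.0011 0.0003 0.006 ] rotvec [-0.0004  0.0002  0.    ]
```

```bash
python3 shift.py '0 .001 0 .003 0 0 0;0 0 0 .0025 0 0 0;0 0 0 .0006 0 0 0;0 0 0 0 0 0 0;.6 0 0 0 0 0 0;.6 0 0 0 0 0 0;.6 0 0 0 0 0 0;.6 0 0 0 0 0 0;.6 0 0 0 0 0 0;.6 0 0 0 0 0 0;.6 0 0 0 0 0 0;.6 0 0 -.01 0 0 0;.6 0 0 -.03 0 0 0;.6 0 0 -.04 0 0 0;.6 0 0 -.04 0 0 0;.6 0 0 -.04 0 0 0'
python3 - <<'E'
from h import *
S,T=grab("scene"),grab("top")
print([blobs(mask(d,(3,150,100),(22,255,255),b),20) for d,b in((S,(280,250,110,90)),(T,(320,200,60,50)))])
from scipy.optimize import least_squares
yaw=np.radians(172.3-90); x=np.array([np.cos(yaw),np.sin(yaw),0]); y=np.array([-x[1],x[0],0])
n=-np.sin(.6109)*x+np.cos(.6109)*np.array([0,0,1]); a=np.cross(y,n)
print("n",n,"y",y)
def circ(d,lo,hi,box,z0):
    m=mask(d,lo,hi,box); m=cv2.morphologyEx(m,cv2.MORPH_OPEN,np.ones((2,2)))
    c=max(cv2.findContours(m,cv2.RETR_EXTERNAL,cv2.CHAIN_APPROX_NONE)[0],key=cv2.contourArea)
    h=cv2.convexHull(c)[:,0].astype(float); P0=np.array([.438,.333,z0]); q=[]
    for p in h:
        o,v=ray(d,p); X=o+v*(n@(P0-o))/(n@v); q.append([(X-P0)@a,(X-P0)@y])
    q=np.array(q); r=least_squares(lambda s:np.hypot(*(q-s[:2]).T)-s[2],[0,0,.045],loss="soft_l1",f_scale=.002)
    return P0+a*r.x[0]+y*r.x[1], r.x[2], np.abs(r.fun).mean()
for z in(.055,.06,.065,.07):
    print(z,circ(S,(55,50,15),(95,255,220),(130,150,55,58),z),circ(T,(55,50,15),(95,255,220),(145,208,38,44),z))
cv2.imwrite("pics/m8.png",np.hstack([cv2.resize(d["img"][v:v+60,u:u+40],(400,600),interpolation=cv2.INTER_CUBIC)[...,::-1] for d,u,v in((S,138,143),(T,144,199))]))
E
```

```text
t: 18.68
position: [0.4474, -0.3395, 0.1956]
eef_rot: [[0.94, 0.342, 0.0], [0.342, -0.94, -0.0], [0.0, 0.0, -1.0]]
contact_force: [0.2, 0.1, -0.6]
gripper_width: 0.598
gripper_force: 0.0
[[(array([326.87, 303.8 ]), array([319, 289,  17,  31, 287], dtype=int32))], []]
n [-0.0769 -0.5684  0.8191] y [-0.991  0.134  0.   ]
0.055 (array([0.4426, 0.3325, 0.0551]), np.float64(0.045703578476039675), np.float64(0.0003525126046118707)) (array([0.4355, 0.3315, 0.0538]), np.float64(0.043649322870664), np.float64(0.0005392190261105474))
0.06 (array([0.4408, 0.3288, 0.0574]), np.float64(0.04552162196290268), np.float64(0.00035111273841945936)) (array([0.4352, 0.3304, 0.058 ]), np.float64(0.04349771632926376), np.float64(0.0005373600712920599))
0.065 (array([0.439 , 0.3252, 0.0597]), np.float64(0.045339665858987244), np.float64(0.0003497128377057905)) (array([0.4349, 0.3293, 0.0622]), np.float64(0.04334611032258491), np.float64(0.0005355009264368405))
0.07 (array([0.4372, 0.3216, 0.062 ]), np.float64(0.04515771008350974), np.float64(0.00034831291396581734)) (array([0.4345, 0.3282, 0.0664]), np.float64(0.04319450475805), np.float64(0.0005336416640934413))
```

View pics/m8.png

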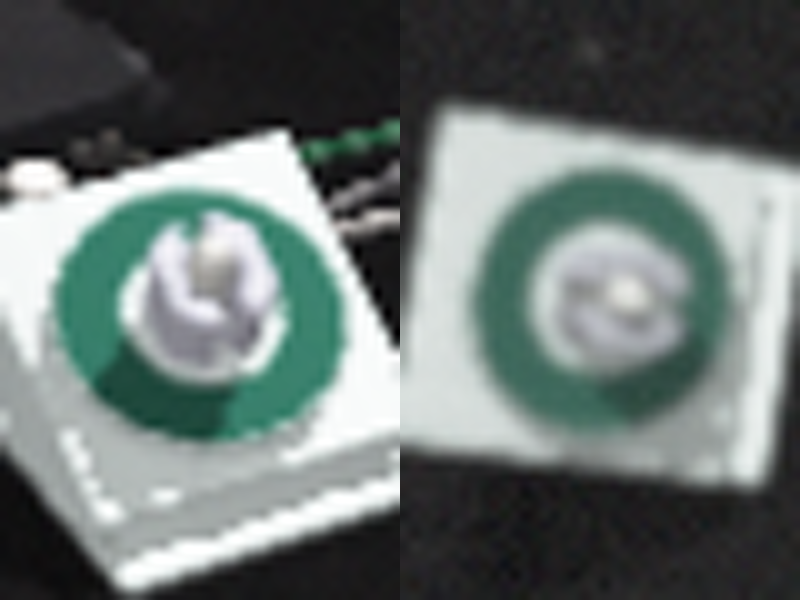

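In this view the green band's centre is at scene (157.55,173.95) and top (163.6,228.4). The white peg tip is at scene (158.35,169.35) and top (166.35,228.25). That was the last picture, so from here I work from numbers.

```bash
python3 - <<'E'
from h import *
S,T=grab("scene"),grab("top")
G=tri(S,(157.55,173.95),T,(163.6,228.4)); P=tri(S,(158.35,169.35),T,(166.35,228.25)); print(G,P,P[0]-G[0])
n=np.array([-0.0769,-0.5684,0.8191])
# hypothesis: foot F=(x,y,.055): least squares on both features in both views, offset n
from scipy.optimize import least_squares
def res(s):
    F=np.array([s[0],s[1],s[2]])
    return np.r_[proj(S,F+.010*n)-(157.55,173.95),proj(T,F+.010*n)-(163.6,228.4),(proj(S,F+.050*n)-(158.35,169.35))*.7,(proj(T,F+.050*n)-(166.35,228.25))*.7]
r=least_squares(res,[.438,.333,.055]);print(r.x,r.fun)
# mechanical check for rack corners in top view: base corners low edge z~0..0.02
# tool pose for grasp
y=np.array([-.991,.134,0]); 
E
```

```text
(array([0.4393, 0.3345, 0.0592]), np.float64(0.0007977252320302445)) (array([0.4372, 0.3188, 0.0839]), np.float64(9.410333913579679e-05)) [-0.0021 -0.0157  0.0246]
[0.4405 0.3427 0.0481] [-0.2945  0.451  -0.4334 -0.141   0.2607 -0.5896  0.6597  0.0379]
```

```bash
python3 shift.py '.6 0 0 -.02 0 0 -.121;.6 0 0 0 0 0 -.121;.6 0 0 0 0 0 -.121;.6 0 0 0 0 0 -.121;.6 0 0 0 0 0 -.121;.6 0 0 0 0 0 -.121;.6 0 0 0 0 0 -.121;.6 0 0 0 0 0 -.121;.6 0 0 0 0 0 -.121;.6 0 0 0 0 0 0'
python3 shift.py '.6 .0382 -.0061 0 0 0 0;.6 .0382 -.0061 0 0 0 0;.6 .0382 -.0061 0 0 0 0;.6 .0382 -.0061 0 0 0 0;.6 .0382 -.0061 0 0 0 0;.6 .0382 -.0061 0 0 0 0;.6 .0382 -.0061 0 0 0 0;.6 .0382 -.0061 0 0 0 0;.6 .0382 -.0061 0 0 0 0;.6 .0382 -.0061 0 0 0 0;.6 .0382 -.0061 0 0 0 0;.6 .0382 -.0061 0 0 0 0;.6 .0382 -.0061 0 0 0 0;.6 .0382 -.0061 0 0 0 0;.6 .0382 -.0061 0 0 0 0;.6 0 0 0 0 0 0'
python3 shift.py '.6 0 0 0 0 .122 0;.6 0 0 0 0 .122 0;.6 0 0 0 0 .122 0;.6 0 0 0 0 .122 0;.6 0 0 0 0 .123 0;.6 0 0 0 0 0 0;.6 0 0 0 0 0 0'
cat >> h.py <<'E'
n=np.array([-0.0769,-0.5684,0.8191]); yr=np.array([.991,-.134,0]); Rr=np.stack([np.cross(yr,-n),yr,-n],1)
E
python3 - <<'E'
from h import *
D=np.array([.438,.331,.0625]); delta(D+.064*n,Rr)
E
```

```text
t: 19.72
position: [0.4473, -0.3394, 0.2112]
eef_rot: [[0.127, 0.992, -0.002], [0.992, -0.127, 0.002], [0.002, -0.002, -1.0]]
contact_force: [0.4, -1.2, 0.1]
gripper_width: 0.599
gripper_force: 0.0
t: 21.05
position: [0.4318, 0.245, 0.2116]
eef_rot: [[0.133, 0.991, -0.002], [0.991, -0.133, 0.0], [-0.0, -0.002, -1.0]]
contact_force: [0.4, 0.2, -0.6]
gripper_width: 0.598
gripper_force: 0.0
t: 21.63
position: [0.4329, 0.239, 0.2118]
eef_rot: [[0.115, 0.99, 0.075], [0.813, -0.137, 0.566], [0.571, -0.004, -0.821]]
contact_force: [1.0, 0.6, -0.3]
gripper_width: 0.598
gripper_force: 0.0
t 21.6333 pos [0.4329 0.239  0.2118] yaw_y -0.1379229238208758 q [ 0.1287  0.0658  1.918   0.6722  1.0879 -0.0327]
d tool [-0.01   -0.0071  0.111 ] rotvec [-0.0013  0.0034 -0.0052]
```

```bash
python3 shift.py '.6 -.0033 -.0024 .03 0 0 0;.6 -.0033 -.0024 .03 0 0 0;.6 -.0034 -.0023 .03 0 0 0;.6 0 0 .021 0 0 0;.6 0 0 .01 0 0 0;.6 0 0 .01 0 0 0;.6 0 0 .01 0 0 0;.6 0 0 0 0 0 0;.6 0 0 0 0 0 0'
python3 - <<'E'
from h import *
D=np.array([.438,.331,.0625]); delta(D+.014*n,Rr)
E
```

```text
t: 22.38
position: [0.4358, 0.3134, 0.0919]
eef_rot: [[0.108, 0.991, 0.076], [0.812, -0.132, 0.568], [0.573, 0.0, -0.819]]
contact_force: [-0.5, 0.2, -0.4]
gripper_width: 0.596
gripper_force: 0.0
t 22.3833 pos [0.4358 0.3134 0.0919] yaw_y -0.1327485671999526 q [ 0.2938  0.3076  1.9594  0.8312  0.7848 -0.1531]
d tool [-0.0023 -0.0002  0.0203] rotvec [-0.0009  0.0002  0.0014]
```

```bash
python3 shift.py '.6 -.001 0 .006 0 0 0;.6 -.001 0 .006 0 0 0;.6 0 0 .004 0 0 0;.6 0 0 .003 0 0 0;.6 0 0 .001 0 0 0;.6 0 0 0 0 0 0'
python3 shift.py '0 0 0 0 0 0 0;0 0 0 0 0 0 0;0 0 0 0 0 0 0;0 0 0 0 0 0 0;0 0 0 0 0 0 0;0 0 0 0 0 0 0' 8
python3 shift.py '0 0 0 0 0 0 0;0 0 0 0 0 0 0;0 0 0 0 0 0 0;0 0 0 0 0 0 0'
```

```text
t: 22.88
position: [0.4369, 0.3231, 0.0739]
eef_rot: [[0.109, 0.991, 0.076], [0.812, -0.133, 0.569], [0.574, -0.0, -0.819]]
contact_force: [-0.2, 0.0, -0.7]
gripper_width: 0.598
gripper_force: 0.0
t: 23.38
position: [0.4372, 0.323, 0.0743]
eef_rot: [[0.108, 0.991, 0.077], [0.812, -0.133, 0.569], [0.574, 0.0, -0.819]]
contact_force: [0.6, -0.8, 0.6]
gripper_width: 0.361
gripper_force: 8.0
t: 23.72
position: [0.4372, 0.323, 0.0743]
eef_rot: [[0.109, 0.991, 0.077], [0.812, -0.133, 0.569], [0.574, 0.0, -0.819]]
contact_force: [2.4, -1.9, 3.4]
gripper_width: 0.36
gripper_force: 8.0
```

The fingers hold the flats at 34 mm. Tightening, then drawing the wheel off along the peg.

```bash
python3 shift.py '0 0 0 0 0 0 0;0 0 0 0 0 0 0;0 0 0 0 0 0 0;0 0 0 -.002 0 0 0;0 0 0 -.004 0 0 0;0 0 0 -.006 0 0 0' 40
python3 shift.py '0 0 0 -.01 0 0 0;0 0 0 -.012 0 0 0;0 0 0 -.012 0 0 0;0 0 0 -.012 0 0 0;0 0 0 -.015 0 0 0;0 0 0 -.02 0 0 0;0 0 0 -.03 0 0 0;0 0 0 -.03 0 0 0;0 0 0 -.02 0 0 0;0 0 0 0 0 0 0'
python3 -c "
from h import *
delta([.47,.12,.25])"
```

```text
t: 24.22
position: [0.4361, 0.3165, 0.0838]
eef_rot: [[0.109, 0.991, 0.076], [0.812, -0.133, 0.569], [0.574, -0.0, -0.819]]
contact_force: [5.5, 4.6, -2.6]
gripper_width: 0.357
gripper_force: 40.0
t: 25.05
position: [0.4244, 0.2233, 0.2186]
eef_rot: [[0.107, 0.991, 0.08], [0.812, -0.134, 0.569], [0.574, 0.004, -0.819]]
contact_force: [-0.1, 0.7, -2.0]
gripper_width: 0.358
gripper_force: 40.0
t 25.05 pos [0.4244 0.2233 0.2186] yaw_y -0.13412023753901034 q [ 0.092   0.0284  1.9415  0.6714  1.1157 -0.0623]
d tool [-0.0609  0.0592 -0.0808] rotvec None
```

```bash
python3 shift.py '0 0 0 0 0 -.122 0;0 0 0 0 0 -.122 0;0 0 0 0 0 -.122 0;0 0 0 0 0 -.122 0;0 0 0 0 0 -.123 0;0 -.0225 .025 -.005 0 0 0;0 -.0225 .025 -.005 0 0 0;0 -.0225 .025 -.005 0 0 0;0 -.0225 .025 -.005 0 0 0;0 -.0225 .025 -.005 0 0 0;0 -.0225 .025 0 0 0 0;0 -.0225 .025 0 0 0 0;0 -.0225 .025 0 0 0 0;0 0 0 0 0 0 0;0 0 0 0 0 0 0'
cat >> h.py <<'E'
def green(d,box):
    m=mask(d,(55,50,15),(95,255,220),box); m=cv2.morphologyEx(m,cv2.MORPH_OPEN,np.ones((2,2)))
    c=max(cv2.findContours(m,cv2.RETR_EXTERNAL,cv2.CHAIN_APPROX_NONE)[0],key=cv2.contourArea)
    return cv2.fitEllipse(cv2.convexHull(c)), cv2.boundingRect(c)
E
python3 - <<'E'
from h import *
delta([.5995,.0185,.24],down(-.134))
S=grab("scene","s9"); o=env.observe(); P=o["position"]
print(green(S,(215,90,100,100)),proj(S,P+[0,0,-.014]))
E
```

```text
t: 26.3
position: [0.5982, 0.0192, 0.2384]
eef_rot: [[0.134, 0.991, -0.003], [0.991, -0.134, 0.0], [0.0, -0.004, -1.0]]
contact_force: [-0.1, 0.4, -2.6]
gripper_width: 0.361
gripper_force: 40.0
t 26.3 pos [0.5982 0.0192 0.2384] yaw_y -0.13416180323204216 q [-0.0293  0.3946  1.3365  0.0004  1.414   0.1048]
d tool [-0.0005  0.0014 -0.0016] rotvec [-0.0035 -0.     -0.0002]
(((263.8272705078125, 148.2631378173828), (14.73493480682373, 34.1123161315918), 91.22355651855469), (247, 143, 34, 13)) [262.1425 145.9082]
```

```bash
python3 shift.py '0 0 0 0 0 0 .1148;0 0 0 0 0 0 .1148;0 0 0 0 0 0 .1148;0 0 0 0 0 0 .1148;0 0 0 0 0 0 .1148;0 0 0 0 0 0 .1148;0 0 0 0 0 0 .1148;0 0 0 0 0 0 .1148;0 0 0 0 0 0 .1148;0 0 0 0 0 0 .1148;0 0 0 0 0 0 .1148;0 0 0 0 0 0 .1148;0 0 0 0 0 0 0;0 0 0 0 0 0 0'
python3 - <<'E'
from h import *
delta([.5995,.0185,.24],down(-1.511))
S=grab("scene","s10"); P=env.observe()["position"]
T=grab("top","t10")
import glob
def edges(img):
    d=dict(S); d["img"]=img; m=mask(d,(55,50,15),(95,255,220),(215,90,100,100)); m=cv2.morphologyEx(m,cv2.MORPH_OPEN,np.ones((2,2)))
    c=max(cv2.findContours(m,cv2.RETR_EXTERNAL,cv2.CHAIN_APPROX_NONE)[0],key=cv2.contourArea)[:,0].astype(float); return c
from scipy.optimize import least_squares
def res(c,C0):
    # lower half arc: bottom pixel per column -> fit centre on horizontal plane, u-shift and v-shift
    h=cv2.convexHull(c.astype(np.float32))[:,0]; h=h[h[:,1]>h[:,1].min()+5]
    def f(s): return [np.linalg.norm(onz(S,p,C0[2]+s[1])[:2]-(C0[:2]+s[0]*vr+s[2]*vf))-.0455 for p in h]
    R=S["cam_to_world"][:3,:3]; vr=R[:2,0]/np.linalg.norm(R[:2,0]); vf=np.array([-vr[1],vr[0]])
    # unknown: lateral s0 and along-view s2 on plane (s1=0)
    r=least_squares(lambda s:f([s[0],0,s[1]]),[0,0],loss="soft_l1",f_scale=.001); return r.x, np.abs(r.fun).mean(), r.x[0]*vr+r.x[1]*vf
a=cv2.cvtColor(cv2.imread("pics/s9.png"),cv2.COLOR_BGR2RGB)
print("yaw1 lat,along,world",res(edges(a),np.array([.5982,.0192,.2384-.014])))
print("yaw2",res(edges(S["img"]),P-[0,0,.014]))
print("spindle from scene",onz(S,(262.38,181.15),.114),onz(S,(261.4,194.5),.07))
E
```

```text
t: 27.52
position: [0.5977, 0.0208, 0.2405]
eef_rot: [[0.998, 0.065, -0.0], [0.065, -0.998, 0.0], [-0.0, -0.0, -1.0]]
contact_force: [0.1, -0.2, -1.7]
gripper_width: 0.36
gripper_force: 40.0
t 27.5167 pos [0.5977 0.0208 0.2405] yaw_y -1.505507167587291 q [-0.0265  0.3905  1.3372  0.0002  1.4144  1.479 ]
d tool [0.0016 0.0025 0.0005] rotvec [-0.0003  0.0005  0.0055]
yaw1 lat,along,world (array([ 0.0029, -0.0094]), np.float64(0.00031118409037243864), array([-0.0042, -0.0089]))
yaw2 (array([ 0.0026, -0.0093]), np.float64(0.00027977026031340987), array([-0.0043, -0.0087]))
spindle from scene [0.6017 0.0174 0.114 ] [0.5988 0.0162 0.07  ]
```

```bash
python3 - <<'E'
from h import *
T=grab("top"); S=grab("scene")
P=env.observe()["position"]; print(proj(T,P-[0,0,.014]))
m=mask(T,(55,40,15),(95,255,220),(215,140,85,90)); print(blobs(m,4)); print(np.argwhere(m)[:,::-1][::6].tolist()[:30])
# pin brass and spindle pixels in scene
m=mask(S,(8,90,80),(35,255,255),(245,170,40,25)); print("brass",blobs(m,1))
hs=S["img"][183:193,252:272].astype(int).sum(2)//3; print(hs)
E
```

```text
[253.7897 170.7534]
[]
[[217, 193]]
brass [(array([259.5, 182.5]), array([259, 182,   2,   2,   4], dtype=int32))]
[[ 91  89  92  91  92  92  93 109 123 123 140 140 129 110  92  91  93  92
   92  95]
 [ 89  91  92  90  90 104 118 118 124 134 138 138 129 109  90  90  90  91
   91  89]
 [136 131 112 128 115 105 109 114 127 138 141 137 136 126 109 125 112  93
   93  91]
 [115 111 107 113 107 103 103 112 128 136 140 138 128 114 104 110 106 113
  141 130]
 [101 102 102 103 103 103  98 107 129 137 140 135 125 109 103 103 100 104
  116 112]
 [103 103 103 104 102 102  96 105 129 137 140 136 124 109 102 102 101 101
   99  99]
 [103 102 104 104 105 104 102 111 130 137 140 135 122 110 101 103 102 102
  102 100]
 [103 104 103 103 131 137 103 112 131 137 137 133 135 127 104 103 102 104
  102 103]
 [104 103 130 157 143 114 104 115 131 137 138 133 124 112 103 102 103 102
  103 101]
 [104 117 127 123 113 102 101 115 132 139 138 132 119 102 102 104 102 103
  102 100]]
```

```bash
python3 shift.py '0 .0012 .0019 .01 0 0 .005;0 0 0 .015 0 0 0;0 0 0 .015 0 0 0;0 0 0 .015 0 0 0;0 0 0 .01 0 0 0;0 0 0 .01 0 0 0;0 0 0 .004 0 0 0;0 0 0 0 0 0 0;0 0 0 0 0 0 0' 
python3 - <<'E'
from h import *
delta([.599,.019,.16],down(-1.511))
S=grab("scene"); m=mask(S,(8,90,80),(35,255,255),(245,165,40,30)); print("brass",blobs(m,1)); P=env.observe()["position"]
print(green(S,(215,120,100,90)),proj(S,P-[0,0,.014]))
E
```

```text
t: 28.47
position: [0.5997, 0.0179, 0.1622]
eef_rot: [[0.998, 0.055, 0.001], [0.055, -0.998, -0.0], [0.001, 0.0, -1.0]]
contact_force: [1.0, 0.7, -2.9]
gripper_width: 0.359
gripper_force: 40.0
t 28.4667 pos [0.5997 0.0179 0.1622] yaw_y -1.515465875550311 q [-0.0313  0.4538  1.4323 -0.      1.2549  1.4842]
d tool [-0.0006 -0.0012  0.0022] rotvec [ 0.0001 -0.0005 -0.0045]
brass []
(((263.677734375, 172.7064208984375), (16.73667335510254, 33.75045394897461), 91.91381072998047), (247, 166, 34, 16)) [262.2333 170.7877]
```

```bash
python3 shift.py '0 -.0006 -.0012 .002 0 0 0;0 0 0 .003 0 0 0;0 0 0 .003 0 0 0;0 0 0 .003 0 0 0;0 0 0 0 0 0 0'; python3 shift.py '0 0 0 .002 0 0 0;0 0 0 .002 0 0 0;0 0 0 0 0 0 0';python3 shift.py '0 0 0 .002 0 0 0;0 0 0 .002 0 0 0;0 0 0 0 0 0 0'
```

```text
t: 28.93
position: [0.5985, 0.0191, 0.15]
eef_rot: [[0.998, 0.055, -0.001], [0.055, -0.998, 0.0], [-0.001, -0.0, -1.0]]
contact_force: [0.5, -0.5, -3.1]
gripper_width: 0.36
gripper_force: 40.0
t: 29.18
position: [0.5987, 0.0191, 0.1463]
eef_rot: [[0.998, 0.055, -0.001], [0.055, -0.998, 0.0], [-0.001, -0.0, -1.0]]
contact_force: [-0.3, -0.3, -2.6]
gripper_width: 0.36
gripper_force: 40.0
t: 29.43
position: [0.5987, 0.019, 0.1423]
eef_rot: [[0.998, 0.055, -0.001], [0.055, -0.998, -0.0], [-0.001, -0.0, -1.0]]
contact_force: [-0.8, 0.1, -2.1]
gripper_width: 0.357
gripper_force: 40.0
```

```bash
for i in 1 2; do python3 shift.py '0 0 0 .0015 0 0 0;0 0 0 .0015 0 0 0;0 0 0 0 0 0 0' | grep -E "pos|force"; done; python3 shift.py '0 0 0 .0015 0 0 0;0 0 0 .0015 0 0 0;0 0 0 0 0 0 0'
```

```text
position: [0.5987, 0.019, 0.1395]
contact_force: [-0.1, 0.1, -2.1]
gripper_force: 40.0
position: [0.5987, 0.019, 0.1364]
contact_force: [-0.0, -0.3, -2.2]
gripper_force: 40.0
t: 30.18
position: [0.5987, 0.019, 0.1334]
eef_rot: [[0.998, 0.055, -0.0], [0.055, -0.998, 0.0], [-0.0, -0.0, -1.0]]
contact_force: [0.2, 0.4, -2.5]
gripper_width: 0.358
gripper_force: 40.0
```

The slots are over the pin with no contact. Carrying on down.

```bash
python3 shift.py '0 0 0 .003 0 0 0;0 0 0 .004 0 0 0;0 0 0 .004 0 0 0;0 0 0 .004 0 0 0;0 0 0 0 0 0 0' | grep -E "pos|force";  python3 shift.py '0 0 0 .004 0 0 0;0 0 0 .004 0 0 0;0 0 0 .004 0 0 0;0 0 0 .003 0 0 0;0 0 0 0 0 0 0' | grep -E "pos|force"; python3 shift.py '0 0 0 .001 0 0 0;0 0 0 .001 0 0 0;0 0 0 0 0 0 0' | grep -E "pos|force"
```

```text
position: [0.5984, 0.019, 0.1176]
contact_force: [1.0, -0.8, -3.2]
gripper_force: 40.0
position: [0.5985, 0.0191, 0.1029]
contact_force: [-0.5, 0.7, -2.6]
gripper_force: 40.0
position: [0.5988, 0.019, 0.1017]
contact_force: [-0.6, -0.8, -2.5]
gripper_force: 40.0
```

```bash
for i in 1 2 ; do python3 shift.py '0 0 0 .001 0 0 0;0 0 0 .001 0 0 0;0 0 0 0 0 0 0' | grep -E "pos|t_force"; done; python3 shift.py '0 0 0 .0005 0 0 0;0 0 0 .0005 0 0 0;0 0 0 0 0 0 0' | grep -E "pos|t_force"
```

```text
position: [0.5988, 0.019, 0.0996]
contact_force: [0.5, 0.7, -1.8]
position: [0.5987, 0.019, 0.0976]
contact_force: [-0.9, -0.4, -2.7]
position: [0.5988, 0.019, 0.0967]
contact_force: [0.1, 0.4, -2.1]
```

```bash
python3 shift.py '0 0 0 .0007 0 0 0;0 0 0 0 0 0 0' | grep -E "pos|t_force"; python3 shift.py '0 0 0 .0007 0 0 0;0 0 0 0 0 0 0' | grep -E "pos|t_force"; python3 shift.py '0 0 0 .0007 0 0 0;0 0 0 0 0 0 0' | grep -E "pos|t_force"
```

```text
position: [0.5988, 0.019, 0.096]
contact_force: [-0.2, -0.4, -2.0]
position: [0.5989, 0.019, 0.0957]
contact_force: [-1.7, -0.3, 1.8]
position: [0.5991, 0.0191, 0.0957]
contact_force: [-3.9, 0.8, 8.7]
```

Seated: an upward force appears at TCP z 0.0957. I'll hold a moment, ease the pressure and begin the turn.

```bash
python3 shift.py '0 0 0 0 0 0 0;0 0 0 0 0 0 0;0 0 0 -.001 0 0 0;0 0 0 0 0 0 0' | grep -E "pos|t_force"; python3 shift.py '0 0 0 0 0 0 -.06;0 0 0 0 0 0 -.08;0 0 0 0 0 0 -.08;0 0 0 0 0 0 -.08;0 0 0 0 0 0 0'; python3 -c "
from h import *
print(env.observe()['torque'],env.observe()['q'])"
```

```text
position: [0.5989, 0.019, 0.0958]
contact_force: [0.5, 1.3, 2.5]
t: 33.27
position: [0.5989, 0.0189, 0.0958]
eef_rot: [[0.936, 0.351, 0.0], [0.351, -0.936, -0.0], [0.0, 0.0, -1.0]]
contact_force: [0.8, 0.2, -0.2]
gripper_width: 0.359
gripper_force: 40.0
[-0.1096 -0.0629 -0.0332] [-0.0295  0.5236  1.4938 -0.0002  1.1238  1.1825]
```

Turning freely; completing the quarter turn.

```bash
python3 shift.py '0 0 0 0 0 0 -.1;0 0 0 0 0 0 -.1;0 0 0 0 0 0 -.1;0 0 0 0 0 0 -.1;0 0 0 0 0 0 0' | grep -E "pos|t_force"; python3 shift.py '0 0 0 0 0 0 -.1;0 0 0 0 0 0 -.1;0 0 0 0 0 0 -.1;0 0 0 0 0 0 -.1;0 0 0 0 0 0 -.1;0 0 0 0 0 0 -.1;0 0 0 0 0 0 -.1;0 0 0 0 0 0 -.08;0 0 0 0 0 0 0'; python3 -c "
from h import *
print(env.observe()['torque']);delta([.5989,.019,.0957])"
```

```text
position: [0.599, 0.019, 0.0958]
contact_force: [2.0, 0.1, 0.1]
t: 34.43
position: [0.599, 0.0191, 0.0957]
eef_rot: [[0.037, 0.999, 0.001], [0.999, -0.037, 0.0], [0.0, 0.001, -1.0]]
contact_force: [0.1, 0.8, 0.2]
gripper_width: 0.36
gripper_force: 40.0
[ 0.1252 -0.198   0.0897]
t 34.4333 pos [0.599  0.0191 0.0957] yaw_y -0.03699262426780016 q [-0.0294  0.5236  1.4938  0.0002  1.1236  0.0076]
d tool [-0.0001 -0.0001  0.    ] rotvec None
```

```bash
python3 shift.py '.6 0 0 0 0 0 0;.6 0 0 0 0 0 0;.6 0 0 0 0 0 0;.6 0 0 0 0 0 0;.6 0 0 0 0 0 0;.6 0 0 0 0 0 0;.6 0 0 0 0 0 0;.6 0 0 -.01 0 0 0;.6 0 0 -.03 0 0 0;.6 0 0 -.04 0 0 0;.6 0 0 -.04 0 0 0;.6 -.02 0 -.035 0 0 0;.6 -.04 0 0 0 0 0;.6 -.04 0 0 0 0 0;.6 -.04 0 0 0 0 0;.6 -.04 0 0 0 0 0;.6 -.04 0 0 0 0 0;.6 0 0 0 0 0 0'
python3 shift.py '.6 -.04 0 0 0 0 0;.6 -.04 0 0 0 0 0;.6 0 0 0 0 0 0;.6 0 0 0 0 0 0' | grep t_force
python3 - <<'E'
from h import *
S,T=grab("scene","s20"),grab("top","t20")
print(green(S,(235,165,55,50)),green(T,(232,155,50,50)))
C=np.array([.599,.019,.08]);print(proj(S,C),proj(T,C))
print("brass",[blobs(mask(d,(8,90,80),(35,255,255),b),1) for d,b in((S,(245,165,40,30)),(T,(240,165,30,25)))])
for P in([.448,-.34,.04],): print("scr",blobs(mask(S,(3,150,100),(22,255,255),(280,250,110,90)),20),proj(S,P))
# slots: sample the hub-top ring brightness vs angle in the scene view
g=cv2.cvtColor(S["img"],cv2.COLOR_RGB2GRAY)
for r in(.013,.015):
    print([int(cv2.getRectSubPix(g,(1,1),tuple(map(float,proj(S,[.599+r*np.cos(t)+.002,.019+r*np.sin(t)-.0018,.110]))))[0,0]) for t in np.linspace(0,2*np.pi,24,endpoint=False)])
E
```

```text
t: 35.93
position: [0.5898, -0.2069, 0.2511]
eef_rot: [[0.041, 0.999, -0.0], [0.999, -0.041, -0.001], [-0.001, -0.0, -1.0]]
contact_force: [-0.4, 0.9, -0.5]
gripper_width: 0.6
gripper_force: 0.0
contact_force: [-0.0, 0.6, -0.4]
(((262.0268859863281, 192.6072998046875), (17.46042823791504, 32.00741195678711), 92.0792465209961), (246, 185, 33, 17)) (((254.93214416503906, 181.69261169433594), (25.18585777282715, 25.9133358001709), 60.69908905029297), (243, 169, 25, 26))
[260.9033 191.2131] [254.5424 180.744 ]
brass [[(array([259.5, 182.5]), array([259, 182,   2,   2,   4], dtype=int32))], []]
scr [(array([326.89, 303.89]), array([319, 290,  17,  29, 282], dtype=int32))] [326.8334 303.3593]
[194, 170, 159, 153, 142, 140, 134, 144, 180, 200, 199, 173, 128, 164, 193, 204, 177, 140, 157, 202, 221, 220, 214, 212]
[207, 184, 168, 163, 149, 149, 162, 167, 204, 224, 224, 194, 157, 178, 215, 215, 179, 130, 161, 208, 211, 200, 194, 196]
```

The wheel is centred on the plate. The slots show dark at about 90° and 255°, roughly square to the pin, and the scraper is standing on the worktop. Handing in.

```bash
python3 -c "
from cell import env
print(env.job_done())"
```

```text
the job is handed in; nothing more can be done
None
```

The job is handed in, result not yet shown: all three chips are in the gutter, the scraper is back on the worktop, and the wheel is seated on the drive plate, turned about 1.47 rad under the pin and let go.

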